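# Loosen the red spin-chuck nut of unknown thread

### The arm

A 6-joint arm with a two-finger parallel gripper is mounted at the origin on the work surface. World frame = base frame: x ahead of the robot, y to its left, z up, the work surface at z = 0. Lengths are in mm, angles in rad, forces in N, time in s.
With the tool pointing down it reaches from about 300 to 775 mm from the base axis. Payload 14.6 kg.
Tool frame: the origin (TCP) lies at the very end of the fingers, on their centre line; the grasp point (between the pads) lies 19 mm behind it; y points along the fingers, z is the direction in which the jaws open and shut, and the axes are right-handed (so a half turn about y gives the same grasp; the last joint's range is limited). The gripper opens to 94 mm and grips with 3 to 60 N. Pads are 16 mm wide; open, the fingers measure 119 mm over their backs; the gripper's body (75 mm by 177 mm) begins 78 mm behind the grasp point.
Start: joints at [-1.239, 0.3, 1.521, -0, 1.321, -0.067], TCP at [213.564, -506.833, 205.446] pointing down, gripper open.
Joint ranges: [-3.03, 3.03], [-0.79, 2.21], [0.23, 2.52], [-1.04, 4.18], [0, 3.07], [-2.55, 2.55]. Speed limits (rad/s): [2.22, 2.22, 2.57, 3.14, 3.14, 3.14].

### API

Orientations are given as [roll, pitch, yaw] about the fixed x, y, z axes, in that order (R = Rz(yaw) Ry(pitch) Rx(roll)).
In Python, from cell import monitor, optics, manip gives the robot as it stands.
- The arm moves only by the shell command python3 -m creep 'ROWS' [FORCE]. ROWS is JSON, a list of rows, each an object of numbers: "tx", "ty", "tz": the shift along the tool's x, y, z scaled (see below); "turn": the turn about the tool's y scaled (see below); "fingers": the finger opening in mm, from 0 to 94. In form: [{"tx": .., "ty": .., "tz": .., "turn": .., "fingers": ..}, ...]. A call has 1 to 20 rows; each row is the pose to reach, as a shift and turn from the pose measured when the call began, along the tool's axes at that moment, turning the shorter way round; what a row does not reach only later rows make up. The controller multiplies each number of a shift by 200 mm and each number of a turn by pi rad. A row lasts 1/10 s, in which the tool goes at most 50 mm and 8.59 degrees, less where a joint would pass 70% of its speed; a pose out of reach is approached as far as the arm can. A call with a number of a shift or a turn outside -1 to 1 is refused whole. A call with a gripper value outside its range is refused whole. The fingers move at their own pace and stop on an object; FORCE is the grip in N (left out, the last holds). Time passes only in rows, so rows that repeat a pose let the fingers close. It gives the time, the measured TCP pose, the force and the opening at its end, in the units of the state.
- monitor.read_state(): the state, without advancing time (a new reading comes with each control period).
- optics.camera(name): name is "scene" or "top"; returns a dict with "frame" (480x640x3 uint8, red, green, blue), "range_z" (480x640 float32, mm along the optical axis (not along the pixel's ray), 0 where there is no reading), "fx", "fy", "cx", "cy" (pixels), "R" (3x3) and "t" (3): a world point X has camera coordinates R X + t. Camera axes: x right, y down, z forward; pixel columns grow to the right and rows downward; lengths in mm; the calibration is good to about 2 mm. A picture is of the moment at which its call begins.
- manip.sign_off(): hands the job in, once; it reports no verdict.
The state is a dict: "clock": time; "joints": joint angles; "qd": joint speeds; "effort": joint torques, N m; "eef_pos": TCP position; "eef_rot": TCP orientation; "wrist_force": force on the tool from outside, world axes, zero at the start; "moment": the same for the moment, N m; "finger_gap": finger opening in mm.
Only numpy, scipy, OpenCV 4.12 (cv2) and the standard library are available. Lean on these libraries where they do the work, as an engineer would, in place of code of your own. Each camera call takes 0.05 s, during which the arm holds its last target.

### The job

In the bowl of one of the two spin coaters, the chuck is held down by a nut with a red T-handle: loosen it by turning the handle at least 60 degrees from where it stands, then let go. Nobody knows whether its thread is right- or left-handed, so try it and turn it the way that gives. Do not turn the blue-handled nut, and leave the amber bottle and the glass dish where they stand.

Things in the scene. Friction and masses are not known exactly. Their poses are not given: they have to be found in the camera images.
- red_coater: Fixed round steel splash bowl with the red-handled nut in its middle; rim 196 mm across, 45 mm above the table; inside, a chuck plate 96 mm across and a collar under the handle. Origin on the handle's axis at table height.
- red_handle_grip (a point): Grip point of the red T-handle: on its upright turning axis, 96 mm above the table. The handle is a flat bar 90 mm long (the point's x), 14 mm thick (its y), 40 mm tall, top 14 mm above this point; pinch it across its thickness from above. A steel disc 48 mm across under the bar has its top 26 mm below this point. The point turns with the handle.
- red_handle (a joint): Turn of the red handle (rad), 0 at the start, positive anticlockwise from above. It gives only one way, drawn anew each start and not to be seen; the other way it stops hard within about 0.1 rad. The way that gives takes about 0.1 N m (0.2 at 1 rad/s), ends at a stop about 1.4 rad (80 degrees) from the start, and the handle stays where it is left.
- blue_handle_grip (a point): The same point on the same kind of T-handle in blue, in the other, identical coater bowl. To be left alone.
- blue_handle (a joint): Turn of the blue handle (rad), 0 at the start, positive anticlockwise; it turns up to 1.4 rad both ways with about 0.1 N m. To be left alone.
- resist_bottle: Loose closed amber glass bottle with a black cap, 40 mm across, 85 mm tall, standing between the bowls; origin at the centre of its underside, z up. To be left alone.
- glass_dish: Loose shallow glass dish, 84 mm across, 16 mm tall, beyond the bowls as the robot sees it; origin at the centre of its underside. To be left alone.
There are look-alikes about, which are no part of the job. What is shaped like the part that bears blue_handle_grip but pink or yellow is not meant.

How it is judged (in metres and radians):
At the end, for the whole second after the job is handed in: The red handle has been turned at least 1.0 rad (57 degrees) from its start, the way its thread gives, and is at rest; the blue handle is within 0.17 rad (10 degrees) of its start; the bottle stands upright (tilt below 0.2 rad), and it and the dish are within 30 mm of where they stood ((value of joint red_handle above 1 rad or value of joint red_handle below -1 rad) and velocity of joint red_handle between -0.1 and 0.1 rad/s and value of joint blue_handle between -0.17 and 0.17 rad and distance of each of resist_bottle, glass_dish from where it was at the start of the episode below 0.03 m and angle between resist_bottle's own z axis and vertical below 0.2 rad); the robot touches nothing.
It fails at once if the blue handle is turned more than 0.17 rad (10 degrees) (value of joint blue_handle above 0.17 rad or value of joint blue_handle below -0.17 rad).
It fails at once if the bottle or the dish is moved more than 30 mm, or the bottle is tipped over (distance of any of resist_bottle, glass_dish from where it was at the start of the episode above 0.03 m or angle between resist_bottle's own z axis and vertical above 0.5 rad).
It also fails if it takes over 32 s, if anything falls off the work surface, if the arm or the gripper's body presses on something with over 40 N, if the wrist force passes 120 N, or if a joint passes its speed limit or range.

## Working session

There is one attempt and no reset: what is moved stays moved. The work goes in short steps, Python scripts to look and compute and a shell command to move; the robot and the scene stay as the last step left them, time stands still between calls to the robot, and variables do not carry over. Pictures are saved under pics/ and viewed, and the job is handed in when it is done.

```bash
mkdir -p pics; ls
python3 - <<'E'
from cell import monitor, optics
import cv2,numpy as np
print(monitor.read_state())
for n in("scene","top"):
    c=optics.camera(n); cv2.imwrite(f"pics/{n}0.png",c["frame"][:,:,::-1]); np.savez(f"pics/{n}0.npz",**c)
    print(n,c["fx"],c["fy"],c["cx"],c["cy"],c["R"],c["t"])
E
```

```text
pics
{'clock': 0.0, 'joints': array([-1.23861255e+00,  3.00507523e-01,  1.52160442e+00, -4.03863055e-05,
        1.32071729e+00, -6.65838811e-02]), 'qd': array([ 0.00213642,  0.00057646, -0.00024362,  0.00053891, -0.00124517,
       -0.00099683]), 'effort': array([ 9.93416070e-04, -5.31802905e+01, -3.52731979e+01,  7.09346356e-02,
        2.43740890e-02, -1.27939261e-04]), 'eef_pos': array([ 213.46015789, -506.58463055,  204.85648827]), 'eef_rot': array([-1.57203277e+00,  4.32444080e-05, -2.74281500e+00]), 'wrist_force': array([0.0333509 , 0.40466628, 0.7328205 ]), 'moment': array([0.01812903, 0.02991619, 0.05517402]), 'finger_gap': 93.64807018513166}
scene 497.51002594320715 497.51002594320715 316.12911329169515 232.2441062164138 [[ 0.85310023  0.52172367  0.00494027]
 [ 0.37410641 -0.60506783 -0.70280674]
 [-0.36368172  0.60141277 -0.71136368]] [-503.48550475  -61.3808385  1261.57088434]
top 616.495304578961 616.495304578961 308.41010611937367 242.65308879341703 [[-0.00706582 -0.99996888 -0.00350786]
 [-0.99453045  0.00739287 -0.10418504]
 [ 0.10420773  0.00275252 -0.99455174]] [  89.77806667  536.05689207 1615.46903119]
```

View pics/scene0.png

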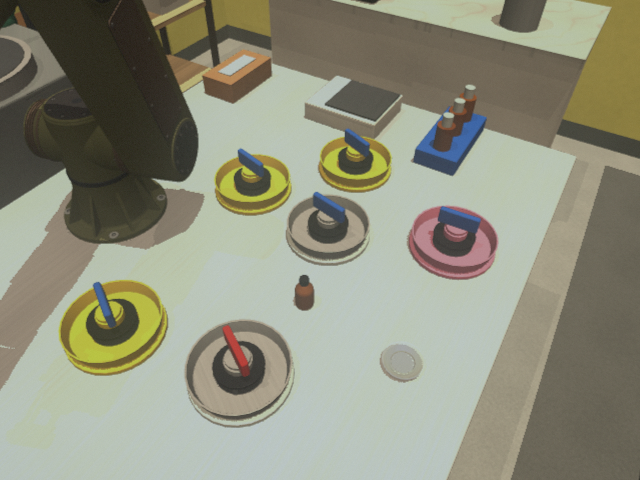

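View pics/top0.png

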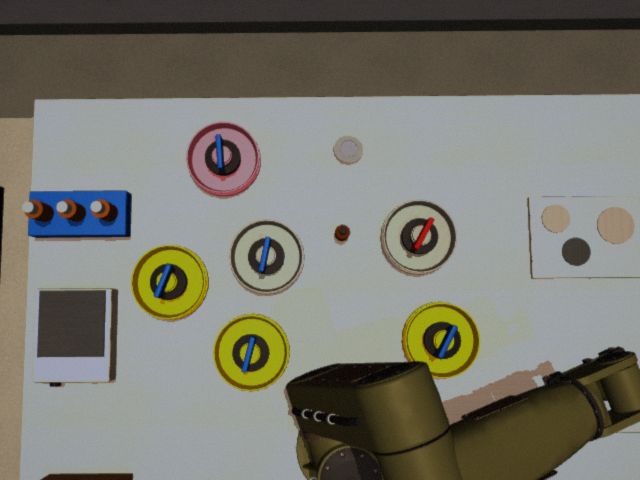

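The only red handle is at scene (236,352) / top (424,235), in a grey bowl. The possible mix-ups are all blue-handled: the grey coater at top (265,255), the yellow bowls at top (170,283), (251,352) and (441,341), and the pink bowl at (222,158). I choose the red one. The bottle is at top (342,233) and the dish at (348,150). Next I'll measure the handle and check it in a crop.

```bash
cat > h.py <<'E'
import numpy as np,cv2
def load(n): return dict(np.load(f"pics/{n}.npz"))
def mask(c):
    f=c["frame"].astype(int); m=((f[...,0]>110)&(f[...,1]<70)&(f[...,2]<70)).astype(np.uint8)
    n,l,s,_=cv2.connectedComponentsWithStats(m); k=1+np.argmax(s[1:,4]); return l==k
def unproj(c,m):
    v,u=np.nonzero(m&(c["range_z"]>0)); z=c["range_z"][v,u]
    p=np.c_[(u-c["cx"])*z/c["fx"],(v-c["cy"])*z/c["fy"],z]
    return (p-c["t"])@c["R"]
def ray(c,u,v,h):
    d=np.array([(u-c["cx"])/c["fx"],(v-c["cy"])/c["fy"],1])@c["R"]; o=-c["t"]@c["R"]
    return o+d*(h-o[2])/d[2]
E
python3 - <<'E'
from h import *
for n in("scene0","top0"):
    c=load(n); m=mask(c); p=unproj(c,m); print(n,m.sum(),p.min(0),p.max(0),np.percentile(p[:,2],[5,50,95]))
    t=p[p[:,2]>103]; (ctr,wh,a)=cv2.minAreaRect(t[:,:2].astype(np.float32)); print(len(t),t.mean(0),ctr,wh,a)
    cc,ww,vv=t[:,:2].mean(0),*np.linalg.eigh(np.cov(t[:,:2].T)); print(cc,np.degrees(np.arctan2(vv[1,1],vv[0,1])))
    v,u=np.nonzero(m); b=[u.min(),u.max(),v.min(),v.max()]; print(b)
    y0,x0=max(0,v.min()-40),u.min()-50
    cr=c["frame"][y0:v.max()+40,x0:u.max()+50,::-1]; cv2.imwrite(f"pics/{n}_crop.png",cv2.resize(cr,None,fx=3,fy=3))
c=load("top0")
for name,u,v,h in(("bottle",342,233,85),("dish",348,150,16),("blue",265,255,110),("yel",441,341,110)): print(name,ray(c,u,v,h))
E
```

```text
scene0 272 [ 517.6049336  -234.08786228   78.81056581] [ 592.49649204 -196.17895743  112.50458911] [ 90.53479413 108.77360377 111.53179465]
227 [ 564.30848999 -216.59178219  108.79371051] (556.3723754882812, -210.42037963867188) (13.62235164642334, 79.44102478027344) 60.3768310546875
[ 564.30848999 -216.59178219] 152.67203899534323
[np.int64(224), np.int64(247), np.int64(332), np.int64(375)]
top0 168 [ 512.51454517 -231.71600091   98.7061785 ] [ 589.54611431 -183.59371533  118.49709421] [103.4462041  110.11435371 115.53265898]
162 [ 551.36419871 -207.5280316   109.91679044] (551.4346313476562, -207.49656677246094) (13.240652084350586, 87.15103912353516) 59.92652130126953
[ 551.36419871 -207.5280316 ] 150.87916441960516
[np.int64(415), np.int64(433), np.int64(218), np.int64(248)]
bottle [555.1069657   -1.00724672  85.        ]
dish [791.32220089 -23.88120856  16.        ]
blue [497.55201772 195.62028634 110.        ]
yel [ 279.53462193 -242.62251426  110.        ]
```

Run:
```python
import cv2,numpy as np
a=cv2.imread("pics/scene0_crop.png");b=cv2.imread("pics/top0_crop.png")
h=max(a.shape[0],b.shape[0]); o=np.zeros((h,a.shape[1]+b.shape[1],3),np.uint8);o[:a.shape[0],:a.shape[1]]=a;o[:b.shape[0],a.shape[1]:]=b
cv2.imwrite("pics/crops.png",o);print(o.shape,a.shape)
```

```text
(369, 723, 3) (369, 369, 3)
```

View pics/crops.png

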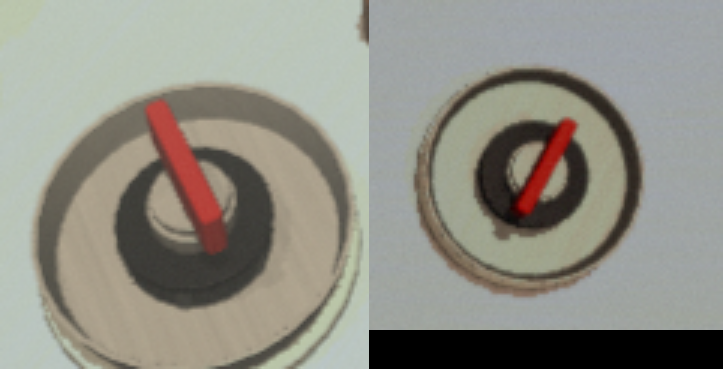

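```bash
cat >> h.py <<'E'
def tri(cs,uvs):
    A=[];b=[]
    for c,(u,v) in zip(cs,uvs):
        x,y=(u-c["cx"])/c["fx"],(v-c["cy"])/c["fy"]
        A+=[c["R"][0]-x*c["R"][2],c["R"][1]-y*c["R"][2]]; b+=[x*c["t"][2]-c["t"][0],y*c["t"][2]-c["t"][1]]
    return np.linalg.lstsq(np.array(A),np.array(b),rcond=None)[0]
def plan(target,yaw):
    from cell import monitor
    from scipy.spatial.transform import Rotation as Ro
    s=monitor.read_state(); R=Ro.from_euler("xyz",s["eef_rot"]).as_matrix()
    d=R.T@(np.array(target)-s["eef_pos"])/200
    y=np.arctan2(R[1,0],R[0,0]); e=-(yaw-y); e=(e+np.pi)%(2*np.pi)-np.pi
    print("t",s["clock"],"pos",s["eef_pos"].round(1),"yaw",round(y,3),"q",s["joints"].round(3),"F",s["wrist_force"].round(1),"M",s["moment"].round(2),"gap",round(s["finger_gap"],1)); print("shift",d.round(4),"turn",round(e/np.pi,4))
E
python3 - <<'E'
from h import *
s,t=load("scene0"),load("top0")
sf,sn=(225.8,326.3),(243.7,366.0)
# top crop offsets
x0,y0=415-50,218-40
tf=(x0+(520-369)/3,y0+211/3); tn=(x0+(571-369)/3,y0+123/3)
for a,b in((sf,tf),(sn,tn)): print(a,b,tri([s,t],[a,b]))
p=[ray(s,*q,110) for q in(sf,sn)]; print("scene@110",p,(p[0]+p[1])/2)
p=[ray(t,*q,110) for q in(tf,tn)]; print("top@110",p,(p[0]+p[1])/2)
plan([551.5,-207.5,200],np.radians(-29.3))
E
```

```text
(225.8, 326.3) (415.3333333333333, 248.33333333333331) [ 512.61180924 -184.87578805  105.4444833 ]
(243.7, 366.0) (432.3333333333333, 219.0) [ 587.40792473 -230.47209339  104.16674696]
scene@110 [array([ 515.56441657, -186.53691632,  110.        ]), array([ 590.29907758, -232.50408247,  110.        ])] [ 552.93174707 -209.52049939  110.        ]
top@110 [array([ 511.66726902, -184.59667797,  110.        ]), array([ 586.20791983, -229.64772384,  110.        ])] [ 548.93759442 -207.12220091  110.        ]
t 0.1 pos [ 213.5 -506.6  205. ] yaw -2.743 q [-1.239  0.3    1.521 -0.     1.321 -0.067] F [-1.1  0.2 -0.5] M [ 0.02 -0.01  0.02] gap 93.9
shift [-2.1382  0.0257 -0.722 ] turn -0.7103
```

```bash
python3 -m creep '[{"tx":-0.2,"tz":-0.07,"turn":-0.05},{"tx":-0.4,"tz":-0.14,"turn":-0.1},{"tx":-0.6,"tz":-0.21,"turn":-0.15},{"tx":-0.8,"tz":-0.28,"turn":-0.2},{"tx":-1,"tz":-0.35,"turn":-0.25},{"tx":-1,"tz":-0.35,"turn":-0.3},{"tx":-1,"tz":-0.35,"turn":-0.35},{"tx":-1,"tz":-0.35,"turn":-0.4},{"tx":-1,"tz":-0.35,"turn":-0.45},{"tx":-1,"tz":-0.35,"turn":-0.5},{"tx":-1,"tz":-0.35,"turn":-0.55},{"tx":-1,"tz":-0.35,"turn":-0.6},{"tx":-1,"tz":-0.35,"turn":-0.65},{"tx":-1,"tz":-0.35,"turn":-0.7},{"tx":-1,"tz":-0.35,"turn":-0.706}]'; python3 -c "
from h import *
plan([551.5,-208,200],np.radians(-30))"
```

```text
t 0.1 pos [ 213.5 -506.6  205. ] yaw -2.743 q [-1.239  0.3    1.521 -0.     1.321 -0.067] F [-1.1  0.2 -0.5] M [ 0.02 -0.01  0.02] gap 93.9
shift [-2.1372  0.0257 -0.7197] turn -0.7064$[0]: bad value
```

```bash
python3 -m creep '[{"tx":-0.2,"ty":0,"tz":-0.07,"turn":-0.05,"fingers":94},{"tx":-0.4,"ty":0,"tz":-0.14,"turn":-0.1,"fingers":94},{"tx":-0.6,"ty":0,"tz":-0.21,"turn":-0.15,"fingers":94},{"tx":-0.8,"ty":0,"tz":-0.28,"turn":-0.2,"fingers":94},{"tx":-1,"ty":0,"tz":-0.35,"turn":-0.25,"fingers":94},{"tx":-1,"ty":0,"tz":-0.35,"turn":-0.3,"fingers":94},{"tx":-1,"ty":0,"tz":-0.35,"turn":-0.35,"fingers":94},{"tx":-1,"ty":0,"tz":-0.35,"turn":-0.4,"fingers":94}]'; python3 -c "
from h import *
plan([551.5,-208,200],np.radians(-30))"
```

```text
clock: 0.9
eef_pos: [370.8, -364.0, 204.8]
eef_rot: [-1.572, 0.001, -1.536]
wrist_force: [0.2, -0.8, -0.6]
finger_gap: 93.9
t 0.9 pos [ 370.8 -364.   204.8] yaw -1.536 q [-0.847  0.234  1.606  0.     1.303 -0.882] F [ 0.2 -0.8 -0.6] M [ 0.03 -0.08 -0.02] gap 93.9
shift [-0.748   0.0242  0.9302] turn -0.3222
```

```bash
python3 -m creep '[{"tx":-0.15,"ty":0,"tz":0.19,"turn":-0.05,"fingers":94},{"tx":-0.3,"ty":0,"tz":0.38,"turn":-0.1,"fingers":94},{"tx":-0.45,"ty":0,"tz":0.57,"turn":-0.15,"fingers":94},{"tx":-0.6,"ty":0,"tz":0.75,"turn":-0.2,"fingers":94},{"tx":-0.748,"ty":0,"tz":0.93,"turn":-0.25,"fingers":94},{"tx":-0.748,"ty":0.02,"tz":0.93,"turn":-0.3,"fingers":94},{"tx":-0.748,"ty":0.02,"tz":0.93,"turn":-0.322,"fingers":94},{"tx":-0.748,"ty":0.02,"tz":0.93,"turn":-0.322,"fingers":94},{"tx":-0.748,"ty":0.02,"tz":0.93,"turn":-0.322,"fingers":94},{"tx":-0.748,"ty":0.02,"tz":0.93,"turn":-0.322,"fingers":94}]'; python3 -c "
from h import *
from cell import optics
plan([551.5,-208,83],np.radians(-30))
for n in('scene','top'):
    c=optics.camera(n); cv2.imwrite(f'pics/{n}1.png',c['frame'][:,:,::-1])
"
```

```text
clock: 1.9
eef_pos: [551.3, -208.3, 200.9]
eef_rot: [-1.57, 0.001, -0.527]
wrist_force: [0.3, 0.0, -0.2]
finger_gap: 93.9
t 1.9 pos [ 551.3 -208.3  200.9] yaw -0.527 q [-4.240e-01  3.920e-01  1.408e+00  1.000e-03  1.342e+00 -1.467e+00] F [ 0.3  0.  -0.2] M [ 0.03 -0.16  0.02] gap 93.9
shift [0.001  0.5893 0.0012] turn -0.0012
```

View pics/scene1.png

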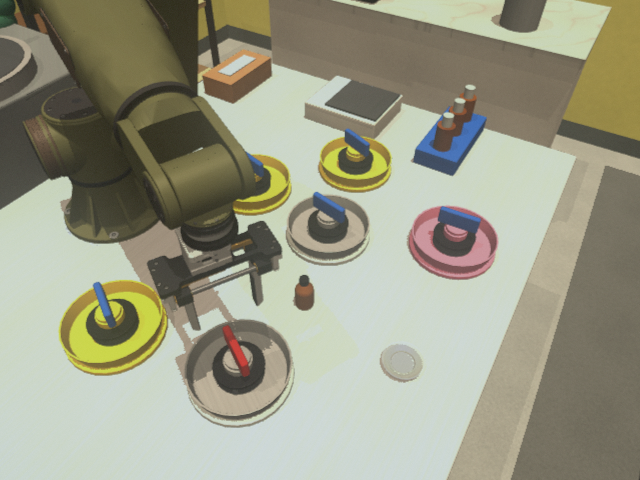

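The open fingers are at (195,325) and (258,303), on either side of the red bar at (236,350), and the jaws lie across it. I'll descend to TCP z≈83 and close.

```bash
python3 -m creep '[{"tx":0,"ty":0.15,"tz":0,"turn":0,"fingers":94},{"tx":0,"ty":0.3,"tz":0,"turn":0,"fingers":94},{"tx":0,"ty":0.45,"tz":0,"turn":0,"fingers":94},{"tx":0,"ty":0.55,"tz":0,"turn":0,"fingers":94},{"tx":0,"ty":0.59,"tz":0,"turn":0,"fingers":94},{"tx":0,"ty":0.59,"tz":0,"turn":0,"fingers":60},{"tx":0,"ty":0.59,"tz":0,"turn":0,"fingers":40},{"tx":0,"ty":0.59,"tz":0,"turn":0,"fingers":25}]' 20; python3 -c "
from h import *
from cell import optics
plan([551.5,-208,83],np.radians(-30))
for n in('scene','top'):
    c=optics.camera(n); cv2.imwrite(f'pics/{n}2.png',c['frame'][:,:,::-1])
a=cv2.imread('pics/scene2.png')[250:430,130:330]; cv2.imwrite('pics/s2c.png',cv2.resize(a,None,fx=3,fy=3))
"
```

```text
clock: 2.8
eef_pos: [551.8, -208.4, 84.3]
eef_rot: [-1.57, -0.001, -0.527]
wrist_force: [1.2, 0.3, 0.6]
finger_gap: 73.4
t 2.8 pos [ 551.8 -208.4   84.3] yaw -0.527 q [-4.240e-01  5.090e-01  1.526e+00  1.000e-03  1.106e+00 -1.468e+00] F [1.2 0.3 0.6] M [ 0.01 -0.11 -0.06] gap 73.4
shift [-0.0023  0.0064  0.0007] turn -0.001
```

View pics/s2c.png

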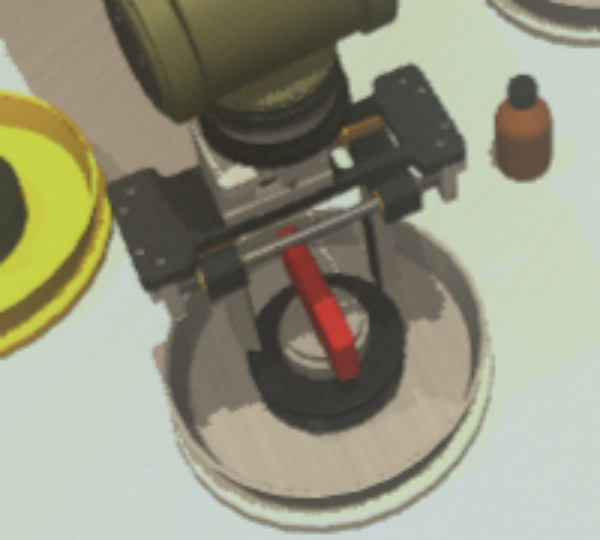

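The bar (crop (320,300)) sits between the two fingers (crop (245,300) and (372,260)). I'll close gently.

```bash
python3 -m creep '[{"tx":0,"ty":0,"tz":0,"turn":0,"fingers":0},{"tx":0,"ty":0,"tz":0,"turn":0,"fingers":0},{"tx":0,"ty":0,"tz":0,"turn":0,"fingers":0},{"tx":0,"ty":0,"tz":0,"turn":0,"fingers":0},{"tx":0,"ty":0,"tz":0,"turn":0,"fingers":0},{"tx":0,"ty":0,"tz":0,"turn":0,"fingers":0},{"tx":0,"ty":0,"tz":0,"turn":0,"fingers":0},{"tx":0,"ty":0,"tz":0,"turn":0,"fingers":0},{"tx":0,"ty":0,"tz":0,"turn":0,"fingers":0},{"tx":0,"ty":0,"tz":0,"turn":0,"fingers":0},{"tx":0,"ty":0,"tz":0,"turn":0,"fingers":0},{"tx":0,"ty":0,"tz":0,"turn":0,"fingers":0}]' 20; python3 -c "
from h import *
plan([551.5,-208,83],np.radians(-30))"
```

```text
clock: 4.1
eef_pos: [552.2, -207.3, 83.9]
eef_rot: [-1.568, -0.0, -0.526]
wrist_force: [3.9, 6.6, -0.7]
finger_gap: 13.7
t 4.1 pos [ 552.2 -207.3   83.9] yaw -0.526 q [-0.422  0.509  1.526  0.003  1.105 -1.468] F [ 3.9  6.6 -0.7] M [ 1.17 -0.85  0.07] gap 13.7
shift [-0.0012  0.0046 -0.005 ] turn -0.0008
```

```bash
python3 -m creep '[{"tx":0,"ty":0,"tz":0,"turn":0.015,"fingers":0},{"tx":0,"ty":0,"tz":0,"turn":0.03,"fingers":0},{"tx":0,"ty":0,"tz":0,"turn":0.045,"fingers":0},{"tx":0,"ty":0,"tz":0,"turn":0.05,"fingers":0},{"tx":0,"ty":0,"tz":0,"turn":0.05,"fingers":0}]' 20; python3 -c "
from h import *
plan([551.5,-208,83],np.radians(-30))"
```

```text
clock: 4.6
eef_pos: [552.2, -207.2, 83.9]
eef_rot: [-1.568, 0.0, -0.683]
wrist_force: [0.7, 1.2, 1.1]
finger_gap: 14.0
t 4.6 pos [ 552.2 -207.2   83.9] yaw -0.683 q [-0.422  0.509  1.526  0.003  1.105 -1.312] F [0.7 1.2 1.1] M [-0.13 -0.08  0.05] gap 14.0
shift [-0.0002  0.0044 -0.0051] turn -0.0506
```

The handle followed the full 0.157 rad (past the 0.1 rad stop) with no reaction moment, so clockwise seems to give. I'll go on a little and check with a picture.

```bash
python3 -m creep '[{"tx":0,"ty":0,"tz":0,"turn":0.02,"fingers":0},{"tx":0,"ty":0,"tz":0,"turn":0.04,"fingers":0},{"tx":0,"ty":0,"tz":0,"turn":0.06,"fingers":0},{"tx":0,"ty":0,"tz":0,"turn":0.08,"fingers":0},{"tx":0,"ty":0,"tz":0,"turn":0.1,"fingers":0},{"tx":0,"ty":0,"tz":0,"turn":0.1,"fingers":0}]' 20; python3 -c "
from h import *
from cell import optics
plan([551.5,-208,83],np.radians(-30))
c=optics.camera('scene'); a=c['frame'][250:430,130:330,::-1]; cv2.imwrite('pics/s3c.png',cv2.resize(a,None,fx=3,fy=3))
"
```

```text
clock: 5.2
eef_pos: [552.1, -207.3, 83.9]
eef_rot: [-1.569, 0.001, -0.997]
wrist_force: [-0.5, -0.5, 0.4]
finger_gap: 13.7
t 5.2 pos [ 552.1 -207.3   83.9] yaw -0.997 q [-0.422  0.509  1.526  0.003  1.106 -0.997] F [-0.5 -0.5  0.4] M [-0.27  0.25 -0.08] gap 13.7
shift [ 0.0012  0.0046 -0.0042] turn -0.1507
```

View pics/s3c.png

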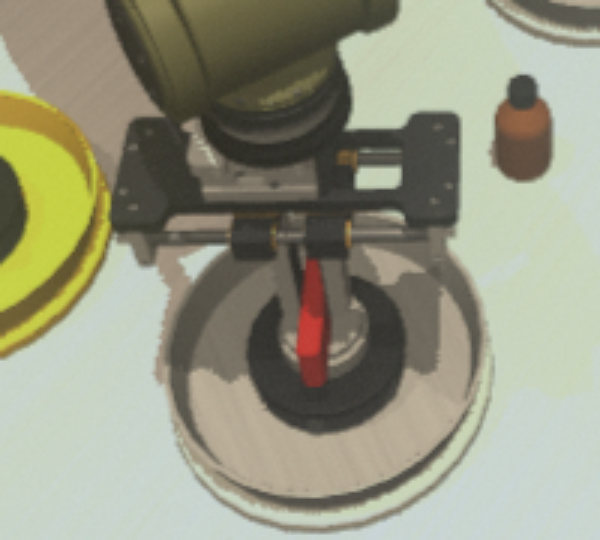

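The red bar (crop (313,320)) has turned clockwise with the fingers, about 0.47 rad. I'll continue to about 1.25 rad, short of the stop.

```bash
python3 -m creep '[{"tx":0,"ty":0,"tz":0,"turn":0.025,"fingers":0},{"tx":0,"ty":0,"tz":0,"turn":0.05,"fingers":0},{"tx":0,"ty":0,"tz":0,"turn":0.075,"fingers":0},{"tx":0,"ty":0,"tz":0,"turn":0.1,"fingers":0},{"tx":0,"ty":0,"tz":0,"turn":0.125,"fingers":0},{"tx":0,"ty":0,"tz":0,"turn":0.15,"fingers":0},{"tx":0,"ty":0,"tz":0,"turn":0.175,"fingers":0},{"tx":0,"ty":0,"tz":0,"turn":0.2,"fingers":0},{"tx":0,"ty":0,"tz":0,"turn":0.225,"fingers":0},{"tx":0,"ty":0,"tz":0,"turn":0.25,"fingers":0},{"tx":0,"ty":0,"tz":0,"turn":0.25,"fingers":0},{"tx":0,"ty":0,"tz":0,"turn":0.25,"fingers":0}]' 20; python3 -c "
from h import *
plan([551.5,-208,83],np.radians(-30))"
```

```text
clock: 6.45
eef_pos: [551.7, -207.4, 83.9]
eef_rot: [-1.571, 0.002, -1.777]
wrist_force: [-5.3, -0.6, 3.4]
finger_gap: 14.1
t 6.45 pos [ 551.7 -207.4   83.9] yaw -1.777 q [-0.423  0.509  1.527  0.002  1.106 -0.218] F [-5.3 -0.6  3.4] M [-0.21  1.17 -0.01] gap 14.1
shift [ 0.0031  0.0046 -0.0005] turn -0.3988
```

Total turn is 1.25 rad. Now I'll release, rise straight up and back away.

```bash
python3 -m creep '[{"tx":0,"ty":0,"tz":0,"turn":0,"fingers":94},{"tx":0,"ty":0,"tz":0,"turn":0,"fingers":94},{"tx":0,"ty":0,"tz":0,"turn":0,"fingers":94},{"tx":0,"ty":0,"tz":0,"turn":0,"fingers":94},{"tx":0,"ty":0,"tz":0,"turn":0,"fingers":94},{"tx":0,"ty":0,"tz":0,"turn":0,"fingers":94},{"tx":0,"ty":-0.15,"tz":0,"turn":0,"fingers":94},{"tx":0,"ty":-0.3,"tz":0,"turn":0,"fingers":94},{"tx":0,"ty":-0.5,"tz":0,"turn":0,"fingers":94},{"tx":0,"ty":-0.7,"tz":0,"turn":0,"fingers":94},{"tx":0,"ty":-0.8,"tz":0,"turn":0,"fingers":94},{"tx":0,"ty":-0.8,"tz":0,"turn":0,"fingers":94},{"tx":0,"ty":-0.8,"tz":0,"turn":0,"fingers":94}]' 20; python3 -c "
from h import *
from cell import optics
plan([370,-364,240],np.radians(-102))
for n in('scene','top'):
    c=optics.camera(n); cv2.imwrite(f'pics/{n}4.png',c['frame'][:,:,::-1]); np.savez(f'pics/{n}4.npz',**c)
c=load('scene4'); m=mask(c); p=unproj(c,m); t=p[p[:,2]>103]; w,v=np.linalg.eigh(np.cov(t[:,:2].T)); print(m.sum(),np.degrees(np.arctan2(v[1,1],v[0,1])), cv2.minAreaRect(t[:,:2].astype(np.float32)))
"
```

```text
clock: 7.75
eef_pos: [551.5, -207.6, 243.1]
eef_rot: [-1.571, 0.002, -1.776]
wrist_force: [0.5, -0.4, 0.2]
finger_gap: 94.1
t 7.75 pos [ 551.5 -207.6  243.1] yaw -1.776 q [-0.423  0.364  1.349  0.002  1.43  -0.218] F [ 0.5 -0.4  0.2] M [-0.09 -0.07  0.  ] gap 94.1
shift [ 0.9507  0.0138 -0.7285] turn 0.0012
431 78.32712438530689 ((551.5322265625, -209.27882385253906), (86.25953674316406, 14.660109519958496), 78.33318328857422)
```

View pics/scene4.png

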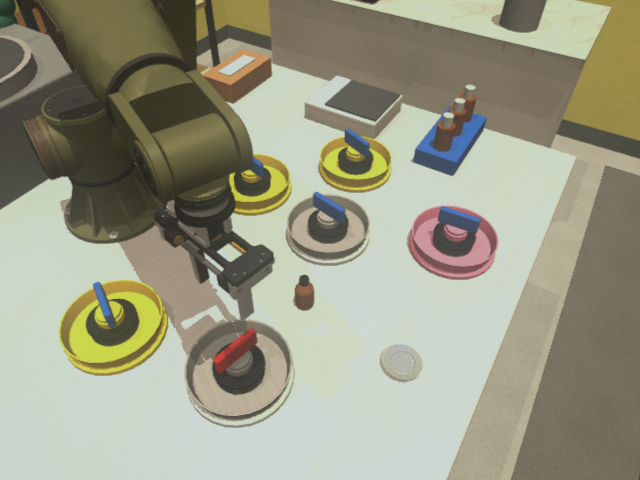

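The red bar now lies at (236,350) at 78° in the world frame. It started at about 150°, so it has turned roughly 72° clockwise. The bottle (304,293), the dish (401,362) and the blue handle (329,207) are where they were, and the gripper is clear.

```bash
python3 -c "
from cell import manip
print(manip.sign_off())"
```

```text
the job is handed in; nothing more can be done
None
```

I loosened the red handle by turning it clockwise from above, then let go and handed the job in at about 7.9 s. No verdict is reported.

- **Finding the way it gives:** I tried clockwise first. The handle followed freely past the 0.1 rad where a hard stop would have been, with almost no reaction moment, so I went on to 1.25 rad of wrist turn.
- **Turn reached:** The last scene-camera picture, using its depth readings, puts the bar at 78°, against about 150° at the start. That is about 72° (1.26 rad) and agrees with the wrist.
- **Everything else:** By eye in the scene camera, the blue handle, bottle and dish stand where they were. The wrist force was near zero, with the gripper open at 243 mm height.
- **Disagreements:** Triangulating the bar top from two views gave about 105 mm, against 110 mm from the depth images and the task text; I used 110 mm. The two views also differed by about 4 mm on the bar's centre, and the pinch still closed at 13.7 mm on the 14 mm bar.
- **Refused call:** My first move call was refused for leaving out some fields. Nothing moved.

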